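# Fit the drive collar of the pantry coffee grinder and hold it for its screw

## Task

Feel with the fingers for the flat on the opened coffee grinder's upright shaft and turn the shaft until that flat faces the grinder's front, the side with the coffee chute. Then lift the collar straight up off its stand, slide it down over the shaft with its set-screw facing the front and sitting on the flat, and press it down until the sprung washer under it is fully down. Finish while still holding the collar down like that, so that a colleague can tighten the screw, and leave the mug, the jar and the screwdriver where they are.

Things in the scene. Friction and masses are not known exactly. Their poses are not given: they have to be found in the camera images.
- grinder: fixed coffee grinder base, top taken off: steel box, black foot and deck, 170 x 170 x 90 mm high; origin at the centre of its underside, z up. Its front faces its own -x: the side with the black chute (reaching 109 mm from the axis, 77 mm high) and a bright channel in the deck. The shaft stands on its z axis. It may be left or right of the stand, yaw within 20 degrees.
- shaft_top (a point): centre of the top of the upright steel shaft, 150 mm above the grinder's origin (does not turn with the shaft). Shaft 18 mm diameter, top chamfered 3 mm, with ONE flat along its whole visible length, 5.5 mm from the axis: 14.5 mm across the flat, 18 mm elsewhere. Bare for 38 mm from the top down to the washer.
- shaft_grip (a point): point on the shaft's axis 13 mm below its top, to feel and grip (does not turn with it). The shaft turns about the vertical with 0.05 N m of friction and stays where left; its angle is not reported. At the start, seen from above, the flat is 46 to 110 degrees counter-clockwise of the grinder's front (from -x towards -y); stops at 40 degrees clockwise and 130 counter-clockwise of front.
- washer (a joint): sprung thrust washer round the shaft, 40 mm diameter, 5 mm thick; value is how far it is pressed down: 0 (up, its top 112 mm above the grinder's origin) to 0.009 m (fully down on its stop, top at 103 mm). The spring pushes up with about 3 N at 0 and 7 N at 0.009, so it lifts the collar if that is let go.
- stand: fixed white parts stand, 80 x 80 mm plate 12 mm thick with an upright post in the middle, 10 mm diameter, its top 57 mm above the origin; origin at the centre of its underside
- collar: loose aluminium shaft collar, about 0.12 kg, 42 mm outside diameter, 30 mm high, standing round the stand's post; origin at the centre of its underside, z up along its 20 mm bore, set-screw towards its -x. The screw's flat end, 10 mm wide, stands in the bore 6.5 mm from the axis, 9 to 21 mm above the underside: it passes the shaft only over the flat, with about 12 degrees of play either way.
- screw_head (a point): outer end of the set-screw's dark 9 mm head on the collar, 27 mm from the collar's axis along its -x and 15 mm above its underside
- mug: loose white mug, 80 mm diameter, 95 mm high, not to be moved; origin under its centre
- jar: loose glass jar, 84 mm diameter, 110 mm high, not to be moved; origin under its centre
- screwdriver: loose screwdriver, 170 mm long, lying on the table, not to be moved

How it is judged:
By the outcome, as a careful person would: the job done as asked, in the order asked, and still so for the second after the job is handed in, while the arm keeps its last pose, push and grip.
It also fails if it takes over 58 s, if anything falls off the work surface, if the arm or the gripper's body presses on something with over 40 N, if the wrist force passes 120 N, or if a joint passes its speed limit or range.

## Robot

A 6-joint arm with a two-finger parallel gripper is mounted at the origin on the work surface. World frame = base frame: x ahead of the robot, y to its left, z up, the work surface at z = 0. Lengths are in m, angles in degrees, forces in N, time in s.
With the tool pointing down it reaches from about 0.35 to 0.875 m from the base axis. Payload 4.2 kg.
Tool frame: the origin (TCP) lies midway between the tips of the shut fingers; the grasp point (between the pads) lies 19 mm behind it (r.pinch_z is the distance from the TCP to the grasp point, in m); z points along the fingers, y is the line along which they close (so a half turn about z gives the same grasp; the last joint's range is limited). The gripper opens to 87 mm and grips with 3 to 60 N. Pads are 19 mm wide; open, the fingers measure 117 mm over their backs; the gripper's body (75 mm by 190 mm) begins 51 mm behind the grasp point.
Start: joints at [-59.725, 22.042, 0.453, 0, -68.411, -14.817], TCP at [0.167, -0.602, 0.223] pointing down, gripper open.
Joint ranges: [-179.83, 179.83], [-69.29, 118.12], [-61.27, 80.66], [-181.25, 117.63], [-171.15, -9.14], [-177.46, 177.46]. Speed limits (degrees/s): [159.86, 159.86, 180, 180, 180, 180].

## Interface

Orientations are given as a 3x3 rotation matrix whose columns are the frame's x, y, z axes.
In Python, from station import r, imaging, models gives the robot as it stands. The module is installed in compiled form; this text tells all that it offers.
- The arm moves only by the tool apply_moves, never from a script. Its argument "moves" is a list of rows, each a list of 2 entries, a list of its own where there are three numbers: the shift along the tool's x, y, z in m, then the turn about the tool's z in degrees. A call has 1 to 5 rows; each row shifts and turns the commanded pose from where the row before left it, along the tool's axes as they then stand; what a row does not reach is not made up. A row lasts 1/12 s, in which the tool goes at most 41.7 mm and 7.16 degrees, less where a joint would pass 70% of its speed; a pose out of reach is approached as far as the arm can. A call is refused whole if a number of a shift passes 0.0417 or a number of a turn 7.16, either way. A call with a gripper value outside its range is refused whole. "hand" is the finger opening in m, from 0 to 0.087, set as the call begins (left out, the last holds). The fingers move at their own pace and stop on an object; the grip force is fixed at half the most. Time passes only in rows, so rows that do not move let the fingers close. It gives the time, the measured TCP pose, the force, the opening and the grip force at its end, in the units of the state.
- r.sense(): the state, without advancing time (a new reading comes with each control period).
- imaging.capture(name): name is "scene" or "top" or "wrist"; returns a dict with "frame" (400x640x3 uint8, blue, green, red), "intrinsics" (3x3 intrinsics, pixels), "eye" and "orientation" of the camera in the world. Camera axes: x right, y down, z forward; pixel columns grow to the right and rows downward; lengths in m; the calibration is good to about 2 mm. A picture is of the moment at which its call begins. There is no depth.
- r.finish_job(): hands the job in; it is judged then, once.
Trained networks look in a picture, given as the dict that the camera call returned (one of the last four; its "shot" number tells which), for a name from the list of things; names that differ only in an ending like _2 or _b are one class to them, and where a whole thing is asked for, a point or a joint stands for the part that bears it (a point fixed in the world has none). Each returns a list of dicts, best first, with "confidence" (0 to 1); they miss things now and then, are a little off and sometimes report something else, mostly with a low value. They report only what shows in the picture. A call takes as long as a camera call.
- models.cut_out(picture, target): "region" (400x640 bool, what is visible of it) and "extent" ([left, top, width, height] as shares, 0 to 1, of the picture: columns of its width, rows of its height, round what is visible of it).
- models.place_of(picture, target): "at" ([column, row] as shares, 0 to 1, of the picture: columns of its width, rows of its height: a listed point, or the origin of a listed thing).
The state is a dict: "time_s": time; "joints": joint angles; "joint_velocities": joint speeds; "effort": joint torques, N m; "tcp_pos": TCP position; "ee_rot": TCP orientation; "wrist_force": force on the tool from outside, world axes, zero at the start; "moment": the same for the moment, N m; "gripper_width": opening from 0.0 (shut) to 1.0 (fully open); "gripper_force": force on a finger pad.
Only numpy, scipy, OpenCV 4.12 (cv2) and the standard library are available. Lean on these libraries where they do the work, as an engineer would, in place of code of your own. Each camera call takes 0.05 s, during which the arm holds its last target. There are 200 camera calls.

## Working session

There is one attempt and no reset: what is moved stays moved. The work goes in short steps, Python scripts to look and compute and a tool call to move; the robot and the scene stay as the last step left them, time stands still between calls to the robot, and variables do not carry over. Pictures are saved under pics/ and viewed, at most 10 in all, crops included, and the job is handed in when it is done.

Besides the shell and the picture viewer there is one more tool, called after "Request:" by a JSON object that holds its "api" and its "payload", one argument or row to a line. apply_moves: Moves the arm, as the interface text tells. Its arguments: {"type":"object","properties":{"moves":{"type":"array"},"hand":{"type":"number"}},"required":["moves"]}

```bash
mkdir -p pics; cat > h.py <<'E'
import numpy as np, cv2
from station import r, imaging, models
def ray(p,at):
    K=p["intrinsics"]; u=np.array([at[0]*640,at[1]*400,1.])
    d=np.array(p["orientation"])@np.linalg.solve(np.array(K),u); return np.array(p["eye"]),d
def onz(p,at,z):
    e,d=ray(p,at); return e+d*(z-e[2])/d[2]
def proj(p,X):
    c=np.array(p["orientation"]).T@(np.array(X)-np.array(p["eye"])); q=np.array(p["intrinsics"])@c; return q[:2]/q[2]
def tri(obs):
    A=0;b=0
    for p,at in obs:
        e,d=ray(p,at); d=d/np.linalg.norm(d); M=np.eye(3)-np.outer(d,d); A=A+M; b=b+M@e
    return np.linalg.solve(A,b)
E
cat > a.py <<'E'
from h import *
s=r.sense(); print(s["time_s"],s["tcp_pos"],np.round(s["ee_rot"],3).tolist(),s["wrist_force"],r.pinch_z)
P={}
for n in("scene","top"):
    P[n]=imaging.capture(n); cv2.imwrite(f"pics/{n}0.png",P[n]["frame"])
    print(n,np.round(P[n]["eye"],3))
Z=dict(grinder=0,shaft_top=.15,shaft_grip=.137,stand=0,collar=.012,screw_head=.027,mug=0,jar=0,screwdriver=.01)
for t,z in Z.items():
    o=[]
    for n in P:
        L=models.place_of(P[n],t)
        for d in L[:2]:
            print(t,n,round(d["confidence"],2),np.round(np.array(d["at"])*[640,400],1),np.round(onz(P[n],d["at"],z),4))
        if L:o.append((P[n],L[0]["at"]))
    if len(o)==2: print("  tri",np.round(tri(o),4))
print(r.sense()["time_s"])
E
python3 a.py; python3 -c "
import cv2,numpy as np
cv2.imwrite('pics/both0.png',cv2.resize(np.vstack([cv2.imread('pics/scene0.png'),cv2.imread('pics/top0.png')]),(480,600)))"
```

```text
0.0 [ 0.16645523 -0.60178687  0.22146503] [[-0.964, -0.266, -0.001], [-0.266, 0.964, 0.002], [0.0, 0.002, -1.0]] [-0.41018091  0.10846108  0.53248146] 0.0187
scene [1.192 0.232 0.924]
top [ 0.53  -0.005  1.431]
grinder scene 0.91 [255.8 194.1] [ 0.5602 -0.2308  0.    ]
grinder scene 0.56 [196.5 179.4] [ 0.5789 -0.4456  0.    ]
grinder top 0.68 [387.1 226.6] [ 0.5551 -0.2141  0.    ]
  tri [ 0.5589 -0.2215  0.0025]
shaft_top scene 0.73 [247.  159.3] [ 0.5538 -0.2426  0.15  ]
shaft_top top 0.73 [400.5 225. ] [ 0.558 -0.232  0.15 ]
shaft_top top 0.26 [260.9 232.4] [0.5286 0.1823 0.15  ]
  tri [ 0.5595 -0.2339  0.1583]
shaft_grip scene 0.68 [251.7 163.2] [ 0.5521 -0.2297  0.137 ]
shaft_grip top 0.81 [397.4 225.2] [ 0.5575 -0.2249  0.137 ]
  tri [ 0.5577 -0.2245  0.1443]
stand scene 0.58 [390.5 225.1] [0.5132 0.2118 0.    ]
stand top 0.76 [262.  233.6] [0.5245 0.2005 0.    ]
  tri [0.5231 0.2056 0.0106]
collar scene 0.54 [388.9 223.3] [0.5175 0.2058 0.012 ]
collar top 0.51 [263.4 234.5] [0.5216 0.1941 0.012 ]
  tri [0.5203 0.1999 0.0131]
screw_head scene 0.49 [383.2 216. ] [0.5086 0.1829 0.027 ]
screw_head top 0.45 [260.4 243. ] [0.494 0.201 0.027]
  tri [0.4965 0.1923 0.0163]
mug scene 0.63 [284.8 267.9] [ 0.7694 -0.0287  0.    ]
mug top 0.68 [327.9 163.3] [ 0.7639 -0.0146  0.    ]
  tri [ 0.7669 -0.0214  0.0008]
jar scene 0.93 [469.  256.8] [0.5359 0.4535 0.    ]
jar top 0.74 [186.2 226.7] [0.5429 0.4548 0.    ]
  tri [0.5429 0.4513 0.01  ]
screwdriver scene 0.49 [197.3 179.5] [ 0.5847 -0.4355  0.01  ]
screwdriver top 0.79 [454.  220.9] [ 0.5775 -0.4321  0.01  ]
  tri [ 0.5794 -0.437   0.0035]
1.0
```

View pics/top0.png

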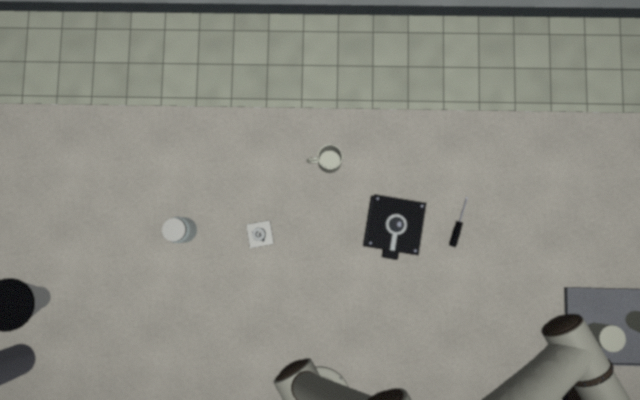

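View pics/scene0.png

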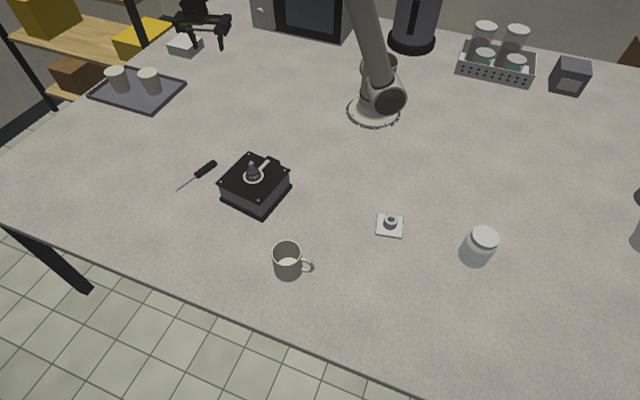

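The top view shows the grinder at (396,225) with its chute at (390,253), the stand with collar at (260,234), the screwdriver at (457,225), the jar at (175,230) and the mug at (330,158). The scene view agrees. I'll move in for a closer look with the wrist camera.

Request:
{"api": "apply_moves", "payload": {
  "moves": [
    [[-0.028,0.018,-0.009],0],
    [[-0.028,0.018,-0.009],0],
    [[-0.028,0.018,-0.009],0],
    [[-0.028,0.018,-0.009],0],
    [[-0.028,0.018,-0.009],0]
  ],
  "hand": 0.05
}}

```text
time_s: 1.42
tcp_pos: [0.2783, -0.4771, 0.268]
ee_rot: [[-0.964, -0.266, 0.0], [-0.266, 0.964, -0.0], [-0.0, -0.0, -1.0]]
wrist_force: [0.3, 0.0, 1.0]
gripper_width: 0.7
gripper_force: 0.0
```

Request:
{"api": "apply_moves", "payload": {
  "moves": [
    [[-0.028,0.018,-0.009],0],
    [[-0.028,0.018,-0.009],0],
    [[-0.028,0.018,-0.009],0],
    [[-0.028,0.018,-0.009],0],
    [[-0.028,0.018,-0.009],0]
  ]
}}

```text
time_s: 1.83
tcp_pos: [0.3893, -0.3528, 0.3133]
ee_rot: [[-0.964, -0.267, 0.001], [-0.267, 0.964, -0.0], [-0.0, -0.0, -1.0]]
wrist_force: [0.5, -0.5, 0.5]
gripper_width: 0.581
gripper_force: 0.0
```

Request:
{"api": "apply_moves", "payload": {
  "moves": [
    [[-0.028,0.018,-0.009],0],
    [[-0.028,0.018,-0.009],0],
    [[-0.028,0.018,-0.009],0],
    [[-0.028,0.018,-0.009],0],
    [[0,0,0],0]
  ]
}}

```text
time_s: 2.25
tcp_pos: [0.481, -0.252, 0.3501]
ee_rot: [[-0.962, -0.272, 0.004], [-0.272, 0.962, -0.001], [-0.004, -0.002, -1.0]]
wrist_force: [0.6, -0.5, 0.2]
gripper_width: 0.576
gripper_force: 0.0
```

```bash
cat > b.py <<'E'
from h import *
import sys
s=r.sense(); print(s["time_s"],s["tcp_pos"],np.round(s["ee_rot"],3).tolist(),np.round(s["joints"],1))
p=imaging.capture("wrist"); cv2.imwrite(f"pics/{sys.argv[1]}.png",p["frame"])
print(np.round(p["eye"],4),np.round(p["orientation"],3).tolist(), np.round(p["intrinsics"],1).tolist())
Z=dict(grinder=0,shaft_top=.15,shaft_grip=.137,stand=0,collar=.012,screw_head=.027)
for t in sys.argv[2:]:
    for d in models.place_of(p,t)[:2]:
        print(t,round(d["confidence"],2),np.round(np.array(d["at"])*[640,400],1),np.round(onz(p,d["at"],Z[t]),4))
E
python3 b.py w1 grinder shaft_top shaft_grip
```

```text
2.25 [ 0.48096522 -0.25201117  0.35013962] [[-0.962, -0.272, 0.004], [-0.272, 0.962, -0.001], [-0.004, -0.002, -1.0]] [-10.5  10.2   2.   -0.  -81.6 -63.7]
[ 0.413  -0.2704  0.5122] [[-0.27, 0.93, 0.25], [0.963, 0.261, 0.068], [-0.002, 0.259, -0.966]] [[315.9, 0.0, 321.1], [0.0, 315.9, 200.3], [0.0, 0.0, 1.0]]
grinder 0.92 [323.5 207.8] [ 0.5568 -0.227   0.    ]
grinder 0.56 [578.3 249.3] [0.5091 0.2222 0.    ]
shaft_top 0.8 [322.2 242.8] [ 0.5584 -0.2291  0.15  ]
shaft_grip 0.7 [323.4 239. ] [ 0.5582 -0.2275  0.137 ]
```

View pics/w1.png

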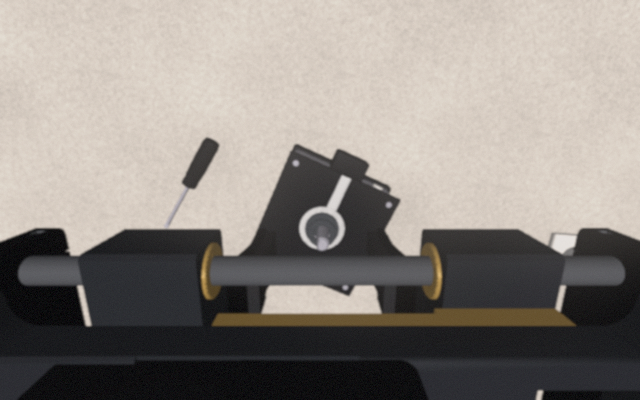

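The wrist view shows the shaft at (322,238), the deck's front corners at (296,147) and (399,198), and the bright channel running from (345,180) to the shaft, with the chute at upper right. Next I'll get the yaw and refine the axis.

```bash
cat > c.py <<'E'
from h import *
p=imaging.capture("wrist"); g=cv2.cvtColor(p["frame"],cv2.COLOR_BGR2GRAY)
q=lambda u,z:onz(p,(u[0]/640,u[1]/400),z)[:2]
def sp(pts):
    c=cv2.cornerSubPix(g,np.float32(pts).reshape(-1,1,2),(4,4),(-1,-1),(3,30,.01)).reshape(-1,2); return c
S=sp([(296,163),(388,205),(345,288)]); W=[q(s,.091) for s in S]; print(S,np.round(W,4))
d=W[1]-W[0]; print("front edge dir -> yaw",np.degrees(np.arctan2(d[1],d[0]))-90,np.linalg.norm(d))
d=W[2]-W[1]; print("right edge yaw",np.degrees(np.arctan2(d[1],d[0])),np.linalg.norm(d)); print("mid diag",(W[0]+W[2])/2)
a,b=q((346,179),.09),q((329,216),.09); d=b-a; print("channel yaw",np.degrees(np.arctan2(d[1],d[0])),a,b)
t=imaging.capture("top")
for n,P in(("w",p),("t",t)):
    L=models.cut_out(P,"grinder"); m=L[0]["region"]
    c=max(cv2.findContours(m.astype(np.uint8),0,2)[0],key=cv2.contourArea); print(n,L[0]["confidence"],cv2.minAreaRect(c))
c=cv2.minAreaRect(c)
pts=cv2.boxPoints(c); w=np.array([onz(t,(u[0]/640,u[1]/400),.09)[:2] for u in pts]); 
for i in range(4):
    d=w[(i+1)%4]-w[i]; print(np.degrees(np.arctan2(d[1],d[0])),np.linalg.norm(d))
# bright washer/bright shaft blob
for P,n in((p,"w"),(t,"t")):
    for nm in("shaft_top","washer"):
        L=models.cut_out(P,nm)
        if L:
            ys,xs=np.nonzero(L[0]["region"]); print(n,nm,round(L[0]["confidence"],2),xs.min(),xs.max(),ys.min(),ys.max(),xs.mean(),ys.mean())
cr=p["frame"][190:260,285:360]; cv2.imwrite("pics/w1c.png",cv2.resize(cr,None,fx=8,fy=8,interpolation=cv2.INTER_CUBIC))
E
python3 c.py
```

```text
[[296.13895 163.88718]
 [389.77942 205.00044]
 [346.52023 287.90433]] [[ 0.4763 -0.2895]
 [ 0.4973 -0.151 ]
 [ 0.6353 -0.1722]]
front edge dir -> yaw -8.607040984124808 0.1400486720852603
right edge yaw -8.743785062365161 0.13966718974880943
mid diag [ 0.55579779 -0.23084235]
channel yaw -8.013437853079107 [ 0.47848123 -0.21942388] [ 0.53504846 -0.22738742]
w 0.58 ((332.189697265625, 213.7241668701172), (120.40802001953125, 118.5697250366211), 23.198591232299805)
t 0.62 ((396.1575927734375, 212.67288208007812), (57.25629806518555, 31.38805389404297), 10.784297943115234)
-10.251601345523548 0.09822377552349221
-99.91692291987195 0.17784983084475334
169.16091880867495 0.09784176076232988
80.2104052447414 0.17684934735597865
w shaft_top 0.62 263 400 149 300 328.25506111535526 209.67780748663102
w washer 0.85 309 337 224 250 322.5076530612245 235.61989795918367
t shaft_top 0.91 366 426 194 233 396.5628637951106 212.60302677532013
t washer 0.61 391 402 218 225 395.4222222222222 221.0
```

View pics/w1c.png

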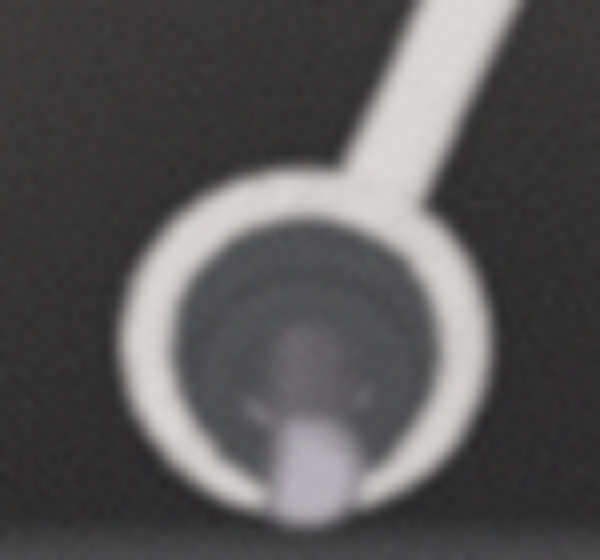

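The deck screws form a 140 mm square, so yaw is −8.6° and the axis is at about (0.556, −0.2305). The close crop shows the shaft tip at about (321,248), but the flat can't be told from it. I'll move over the shaft, and turn the fingers towards the middle of the flat's possible range.

Request:
{"api": "apply_moves", "payload": {
  "moves": [
    [[-0.0195,0,0.022],0],
    [[-0.0195,0,0.022],0],
    [[-0.0195,0,0.022],0],
    [[-0.0195,0,0.022],0],
    [[0,0,0],7.1]
  ]
}}

```text
time_s: 3.27
tcp_pos: [0.5527, -0.2327, 0.2543]
ee_rot: [[-0.99, -0.144, -0.009], [-0.144, 0.99, 0.003], [0.008, 0.004, -1.0]]
wrist_force: [-0.3, 0.1, -2.0]
gripper_width: 0.574
gripper_force: 0.0
```

Request:
{"api": "apply_moves", "payload": {
  "moves": [
    [[0,0,0],7.1],
    [[0,0,0],7.1],
    [[0,0,0],7.1],
    [[0,0,0],7.1],
    [[0,0,0],0]
  ]
}}

```text
time_s: 3.68
tcp_pos: [0.5524, -0.2343, 0.2604]
ee_rot: [[-0.939, 0.345, -0.0], [0.345, 0.939, 0.0], [0.0, -0.0, -1.0]]
wrist_force: [-0.2, -0.6, -0.4]
gripper_width: 0.576
gripper_force: 0.0
```

```bash
cat > d.py <<'E'
from h import *
import sys
s=r.sense(); R=np.array(s["ee_rot"]); T=np.array([float(v) for v in sys.argv[1:4]])
print("t",round(s["time_s"],2),"tcp",np.round(s["tcp_pos"],4),"az_y",round(np.degrees(np.arctan2(R[1,1],R[0,1])),2),"z",np.round(R[:,2],4),"w",round(s["gripper_width"]*87,2),"F",np.round(s["wrist_force"],2),"M",np.round(s["moment"],3),"j",np.round(s["joints"],1))
print("tool delta",np.round(R.T@(T-s["tcp_pos"]),4))
E
python3 d.py .556 -.2305 .118; python3 b.py w2 shaft_top shaft_grip
```

```text
t 3.68 tcp [ 0.5524 -0.2343  0.2604] az_y 69.83 z [-2.e-04  1.e-04 -1.e+00] w 50.15 F [-0.19 -0.56 -0.35] M [-0.055 -0.058  0.015] j [  -7.5   18.3    0.3   -0.   -72.  -102.6]
tool delta [-0.0021  0.0049  0.1424]
3.6833 [ 0.55239341 -0.23434324  0.26041342] [[-0.939, 0.345, -0.0], [0.345, 0.939, 0.0], [0.0, -0.0, -1.0]] [  -7.5   18.3    0.3   -0.   -72.  -102.6]
[ 0.4868 -0.2101  0.4228] [[0.346, 0.907, 0.239], [0.938, -0.335, -0.088], [0.0, 0.255, -0.967]] [[315.9, 0.0, 321.1], [0.0, 315.9, 200.3], [0.0, 0.0, 1.0]]
shaft_grip 0.57 [329.8 198. ] [ 0.5581 -0.2278  0.137 ]
```

View pics/w2.png

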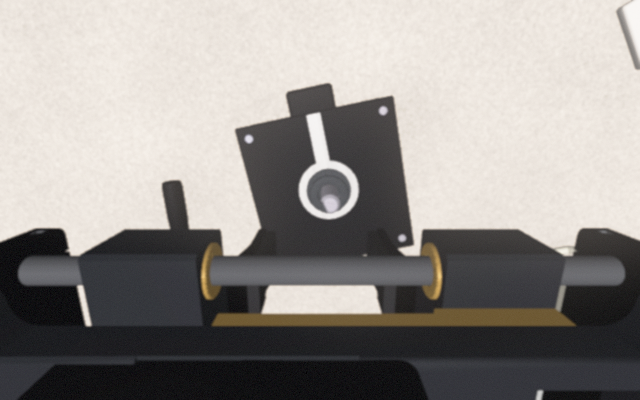

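The chute is at (312,100), the deck screws are at (249,139), (383,111) and (402,238), and the shaft tip is near (331,203). Turning on from here would put joint 6 past its range, so I'll use the half-turned grasp.

```bash
cat > e.py <<'E'
from h import *
import sys,ast
p=imaging.capture("wrist"); g=cv2.cvtColor(p["frame"],cv2.COLOR_BGR2GRAY)
S=cv2.cornerSubPix(g,np.float32(ast.literal_eval(sys.argv[1])).reshape(-1,1,2),(4,4),(-1,-1),(3,30,.01)).reshape(-1,2)
W=np.array([onz(p,(s[0]/640,s[1]/400),.091)[:2] for s in S]); print(S,np.round(W,4)); print("centre",(W[0]+W[2])/2,[np.linalg.norm(W[1]-W[0]),np.linalg.norm(W[2]-W[1])])
d=W[1]-W[0];print(np.degrees(np.arctan2(d[1],d[0]))-90)
E
python3 e.py "[(249,139),(383,111),(402,238)]"
```

```text
[[252.31926 141.28723]
 [379.79037 114.24152]
 [402.      238.     ]] [[ 0.4852 -0.2857]
 [ 0.5044 -0.1536]
 [ 0.641  -0.17  ]]
centre [ 0.56306726 -0.22783362] [np.float64(0.13347339597334015), np.float64(0.13754928481250042)]
-8.295157361268224
```

Request:
{"api": "apply_moves", "payload": {
  "moves": [
    [[0,0,0],-7.0],
    [[0,0,0],-7.0],
    [[0,0,0],-7.0],
    [[0,0,0],-7.0],
    [[0,0,0],-7.0]
  ]
}}

```text
time_s: 4.3
tcp_pos: [0.5524, -0.2342, 0.2606]
ee_rot: [[-0.964, -0.266, 0.0], [-0.266, 0.964, -0.0], [-0.0, -0.0, -1.0]]
wrist_force: [0.2, 0.2, 0.1]
gripper_width: 0.574
gripper_force: 0.0
```

Request:
{"api": "apply_moves", "payload": {
  "moves": [
    [[0,0,0],-7.0],
    [[0,0,0],-7.0],
    [[0,0,0],-7.0],
    [[0,0,0],-7.0],
    [[0,0,0],-7.0]
  ]
}}

```text
time_s: 4.72
tcp_pos: [0.5524, -0.2342, 0.2606]
ee_rot: [[-0.637, -0.771, 0.0], [-0.771, 0.637, -0.0], [-0.0, -0.0, -1.0]]
wrist_force: [0.0, -0.0, -0.4]
gripper_width: 0.575
gripper_force: 0.0
```

Request:
{"api": "apply_moves", "payload": {
  "moves": [
    [[0,0,0],-7.0],
    [[0,0,0],-7.0],
    [[0,0,0],-7.0],
    [[0,0,0],-7.0],
    [[0,0,0],-7.0]
  ]
}}

```text
time_s: 5.13
tcp_pos: [0.5524, -0.2342, 0.2606]
ee_rot: [[-0.08, -0.997, 0.0], [-0.997, 0.08, 0.0], [-0.0, -0.0, -1.0]]
wrist_force: [-0.2, 0.7, -0.2]
gripper_width: 0.576
gripper_force: 0.0
```

Request:
{"api": "apply_moves", "payload": {
  "moves": [
    [[0,0,0],-7.0],
    [[0,0,0],-7.0],
    [[0,0,0],-7.0],
    [[0,0,0],-7.0],
    [[0,0,0],-7.0]
  ]
}}

```text
time_s: 5.55
tcp_pos: [0.5524, -0.2342, 0.2606]
ee_rot: [[0.506, -0.862, 0.0], [-0.862, -0.506, -0.0], [0.0, -0.0, -1.0]]
wrist_force: [-0.7, 0.6, -0.2]
gripper_width: 0.576
gripper_force: 0.0
```

Request:
{"api": "apply_moves", "payload": {
  "moves": [
    [[0,0,0],-7.0],
    [[0,0,0],-7.0],
    [[0,0,0],-7.0],
    [[0,0,0],-7.0],
    [[0,0,0],-7.0]
  ]
}}

```text
time_s: 5.97
tcp_pos: [0.5524, -0.2343, 0.2606]
ee_rot: [[0.909, -0.416, 0.0], [-0.416, -0.909, 0.0], [0.0, -0.0, -1.0]]
wrist_force: [-0.7, -0.5, 0.1]
gripper_width: 0.573
gripper_force: 0.0
```

Request:
{"api": "apply_moves", "payload": {
  "moves": [
    [[0,0,0],-4.5],
    [[0,0,0],0]
  ]
}}

```text
time_s: 6.13
tcp_pos: [0.5524, -0.2342, 0.2606]
ee_rot: [[0.937, -0.348, -0.0], [-0.348, -0.937, -0.0], [-0.0, 0.0, -1.0]]
wrist_force: [-0.0, 0.6, 0.3]
gripper_width: 0.571
gripper_force: 0.0
```

```bash
python3 d.py .556 -.2305 .118; python3 b.py w3 shaft_top shaft_grip
```

```text
t 6.13 tcp [ 0.5524 -0.2342  0.2606] az_y -110.38 z [-0. -0. -1.] w 49.71 F [-0.01  0.63  0.3 ] M [-0.01  0.21 -0.02] j [ -7.5  18.3   0.3   0.  -72.   77.1]
tool delta [ 0.0021 -0.0048  0.1426]
6.1333 [ 0.55238506 -0.23424039  0.26056761] [[0.937, -0.348, -0.0], [-0.348, -0.937, -0.0], [-0.0, 0.0, -1.0]] [ -7.5  18.3   0.3   0.  -72.   77.1]
[ 0.6167 -0.258   0.4229] [[-0.35, -0.906, -0.238], [-0.937, 0.338, 0.089], [-0.0, 0.254, -0.967]] [[315.9, 0.0, 321.1], [0.0, 315.9, 200.3], [0.0, 0.0, 1.0]]
shaft_top 0.72 [313.7 189.4] [ 0.5613 -0.2304  0.15  ]
shaft_grip 0.83 [313.  185.7] [ 0.5622 -0.2297  0.137 ]
shaft_grip 0.48 [314.2 167.2] [ 0.5779 -0.2368  0.137 ]
```

View pics/w3.png

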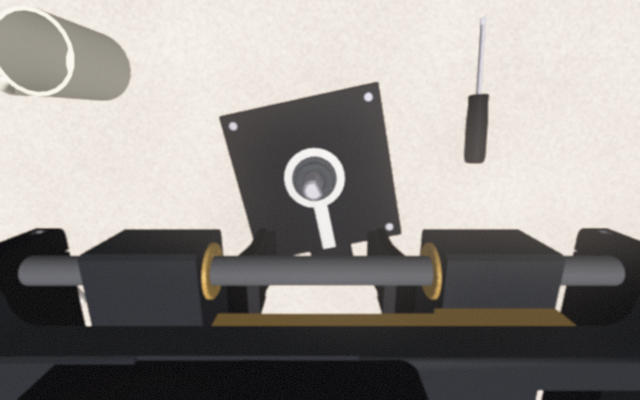

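Seen from behind, the screws are at (233,126), (368,97) and (389,227), and the shaft top is near (313,189). I'll work out the centre from bright-blob centroids in all three saved views.

```bash
cat > f.py <<'E'
from h import *
K=np.array([[315.9,0,321.1],[0,315.9,200.3],[0,0,1]])
V={"w1":([ 0.413,-0.2704,0.5122],[[-0.27,0.93,0.25],[0.963,0.261,0.068],[-0.002,0.259,-0.966]],[(296,163),(388,205),(345,288)]),
"w2":([0.4868,-0.2101,0.4228],[[0.346,0.907,0.239],[0.938,-0.335,-0.088],[0,0.255,-0.967]],[(249,139),(383,111),(402,238)]),
"w3":([0.6167,-0.258,0.4229],[[-0.35,-0.906,-0.238],[-0.937,0.338,0.089],[0,0.254,-0.967]],[(233,126),(368,97),(389,227)])}
for n,(e,o,S) in V.items():
    p=dict(eye=e,orientation=o,intrinsics=K); g=cv2.cvtColor(cv2.imread(f"pics/{n}.png"),6).astype(float)
    W=[]
    for x,y in S:
        a=g[y-6:y+7,x-6:x+7]; a=np.clip(a-110,0,None); yy,xx=np.mgrid[-6:7,-6:7]
        u=(x+(a*xx).sum()/a.sum(),y+(a*yy).sum()/a.sum()); W.append(onz(p,(u[0]/640,u[1]/400),.091)[:2])
    W=np.array(W); d=W[1]-W[0]; print(n,np.round((W[0]+W[2])/2,4),np.linalg.norm(d),np.linalg.norm(W[2]-W[1]),(np.degrees(np.arctan2(d[1],d[0]))-90))
E
python3 f.py; python3 d.py .556 -.2305 .118
```

```text
w1 [ 0.5641 -0.2289] 0.1403009744708042 0.1458041097120186 -8.812586018175054
w2 [ 0.5609 -0.2292] 0.14019191435398753 0.14028778836923728 -8.64787238022555
w3 [ 0.5605 -0.229 ] 0.14025581989901326 0.14014953229825913 -188.73848754789753
t 6.28 tcp [ 0.5524 -0.2342  0.2606] az_y -110.61 z [ 0. -0. -1.] w 50.08 F [0.02 0.47 0.42] M [ 0.003  0.148 -0.017] j [ -7.5  18.3   0.3   0.  -72.   76.9]
tool delta [ 0.002  -0.0047  0.1426]
```

Request:
{"api": "apply_moves", "payload": {
  "moves": [
    [[0.006,-0.0077,0.02],0],
    [[0,0,0.03],0],
    [[0,0,0.03],0],
    [[0,0,0.03],0],
    [[0,0,0.02],0]
  ]
}}

```text
time_s: 6.7
tcp_pos: [0.5593, -0.2286, 0.1276]
ee_rot: [[0.936, -0.352, -0.004], [-0.352, -0.936, 0.001], [-0.004, 0.0, -1.0]]
wrist_force: [0.0, -0.6, -0.9]
gripper_width: 0.577
gripper_force: 0.0
```

Request:
{"api": "apply_moves", "payload": {
  "moves": [
    [[0,0,0.01],0],
    [[0,0,0],0]
  ]
}}

```text
time_s: 6.87
tcp_pos: [0.5593, -0.2288, 0.118]
ee_rot: [[0.936, -0.352, -0.005], [-0.352, -0.936, 0.001], [-0.005, 0.001, -1.0]]
wrist_force: [0.1, 0.8, 0.2]
gripper_width: 0.574
gripper_force: 0.0
```

```bash
python3 d.py .5607 -.2291 .118
```

```text
t 6.87 tcp [ 0.5593 -0.2288  0.118 ] az_y -110.59 z [-0.0053  0.001  -1.    ] w 49.92 F [0.05 0.78 0.21] M [-0.076  0.152 -0.003] j [ -6.9  25.4 -10.4  -0.  -54.6  76.4]
tool delta [ 0.0014 -0.0003 -0.    ]
```

Pre-close gently, then grip.

Request:
{"api": "apply_moves", "payload": {
  "moves": [
    [[0.0014,0,0],0],
    [[0,0,0],0],
    [[0,0,0],0],
    [[0,0,0],0],
    [[0,0,0],0]
  ],
  "hand": 0.01
}}

```text
time_s: 7.28
tcp_pos: [0.5625, -0.2297, 0.1217]
ee_rot: [[0.936, -0.351, 0.002], [-0.351, -0.936, -0.0], [0.002, -0.0, -1.0]]
wrist_force: [0.6, 0.1, -0.8]
gripper_width: 0.279
gripper_force: 0.0
```

Request:
{"api": "apply_moves", "payload": {
  "moves": [
    [[0,0,0],0],
    [[0,0,0],0],
    [[0,0,0],0]
  ]
}}

```text
time_s: 7.53
tcp_pos: [0.5625, -0.2293, 0.1212]
ee_rot: [[0.937, -0.351, 0.001], [-0.351, -0.937, 0.0], [0.001, -0.001, -1.0]]
wrist_force: [0.3, 3.5, 3.0]
gripper_width: 0.179
gripper_force: 30.0
```

```bash
python3 d.py .5607 -.2291 .118
```

```text
t 7.53 tcp [ 0.5625 -0.2293  0.1212] az_y -110.52 z [ 1.2e-03  1.0e-04 -1.0e+00] w 15.57 F [0.33 3.46 3.  ] M [0.783 0.196 0.025] j [ -6.9  25.3 -10.   -0.  -54.7  76.4]
tool delta [-0.0017  0.0005  0.0032]
```

Request:
{"api": "apply_moves", "payload": {
  "moves": [
    [[0,0,0],0],
    [[0,0,0],0],
    [[0,0,0],0],
    [[0,0,0],0]
  ]
}}

```text
time_s: 7.87
tcp_pos: [0.5625, -0.2293, 0.1212]
ee_rot: [[0.937, -0.351, 0.001], [-0.351, -0.937, 0.0], [0.001, -0.0, -1.0]]
wrist_force: [-0.3, 4.4, 5.5]
gripper_width: 0.181
gripper_force: 30.0
```

Request:
{"api": "apply_moves", "payload": {
  "moves": [
    [[0,0,0],3],
    [[0,0,0],3],
    [[0,0,0],3],
    [[0,0,0],0]
  ]
}}

```text
time_s: 8.2
tcp_pos: [0.5625, -0.2295, 0.1212]
ee_rot: [[0.869, -0.494, 0.001], [-0.494, -0.869, -0.0], [0.001, -0.0, -1.0]]
wrist_force: [-1.1, 3.7, 5.8]
gripper_width: 0.184
gripper_force: 30.0
```

```bash
python3 d.py .5607 -.2291 .118
```

```text
t 8.2 tcp [ 0.5625 -0.2295  0.1212] az_y -119.63 z [ 1.1e-03 -2.0e-04 -1.0e+00] w 16.02 F [-1.05  3.73  5.77] M [1.099 0.204 0.037] j [ -6.9  25.3 -10.    0.  -54.6  67.3]
tool delta [-0.0018  0.0006  0.0032]
```

Request:
{"api": "apply_moves", "payload": {
  "moves": [
    [[0,0,0],0],
    [[0,0,0],0],
    [[0,0,0],6],
    [[0,0,0],6],
    [[0,0,0],0]
  ],
  "hand": 0.026
}}

```text
time_s: 8.62
tcp_pos: [0.5613, -0.23, 0.1197]
ee_rot: [[0.747, -0.665, -0.002], [-0.665, -0.747, -0.0], [-0.001, 0.001, -1.0]]
wrist_force: [-0.1, -0.2, 0.4]
gripper_width: 0.293
gripper_force: 0.0
```

Request:
{"api": "apply_moves", "payload": {
  "moves": [
    [[0,0,0],0],
    [[0,0,0],0],
    [[0,0,0],0],
    [[0,0,0],0],
    [[0,0,0],0]
  ],
  "hand": 0.01
}}

```text
time_s: 9.03
tcp_pos: [0.5619, -0.2296, 0.1201]
ee_rot: [[0.749, -0.663, -0.0], [-0.663, -0.749, 0.0], [-0.0, 0.0, -1.0]]
wrist_force: [0.6, 0.1, -1.9]
gripper_width: 0.187
gripper_force: 30.0
```

```bash
python3 d.py .5607 -.2291 .118
```

```text
t 9.03 tcp [ 0.5619 -0.2296  0.1201] az_y -131.51 z [-5.e-04  1.e-04 -1.e+00] w 16.3 F [ 0.56  0.06 -1.94] M [-0.247 -0.011  0.092] j [ -7.   25.4 -10.   -0.  -54.6  55.5]
tool delta [-0.0012  0.0004  0.0021]
```

Request:
{"api": "apply_moves", "payload": {
  "moves": [
    [[0,0,0],0],
    [[0,0,0],0],
    [[0,0,0],-6],
    [[0,0,0],-6],
    [[0,0,0],-6]
  ],
  "hand": 0.026
}}

```text
time_s: 9.45
tcp_pos: [0.5623, -0.2296, 0.1209]
ee_rot: [[0.919, -0.394, 0.001], [-0.394, -0.919, -0.0], [0.001, -0.0, -1.0]]
wrist_force: [0.2, 0.1, -0.1]
gripper_width: 0.295
gripper_force: 0.0
```

Request:
{"api": "apply_moves", "payload": {
  "moves": [
    [[0,0,0],-6],
    [[0,0,0],0]
  ]
}}

```text
time_s: 9.62
tcp_pos: [0.5622, -0.2296, 0.1209]
ee_rot: [[0.954, -0.3, 0.001], [-0.3, -0.954, -0.0], [0.001, -0.0, -1.0]]
wrist_force: [-0.2, 0.2, -0.2]
gripper_width: 0.301
gripper_force: 0.0
```

Request:
{"api": "apply_moves", "payload": {
  "moves": [
    [[0,0,0],0],
    [[0,0,0],0],
    [[0,0,0],0],
    [[0,0,0],0],
    [[0,0,0],0]
  ],
  "hand": 0.01
}}

```text
time_s: 10.03
tcp_pos: [0.5625, -0.2287, 0.1207]
ee_rot: [[0.953, -0.302, 0.001], [-0.302, -0.953, 0.001], [0.001, -0.001, -1.0]]
wrist_force: [1.2, 5.5, 1.5]
gripper_width: 0.168
gripper_force: 30.2
```

```bash
python3 d.py .5607 -.2291 .118
```

```text
t 10.03 tcp [ 0.5625 -0.2287  0.1207] az_y -107.57 z [ 9.e-04  1.e-03 -1.e+00] w 14.62 F [1.15 5.46 1.46] M [ 1.51  -0.08   0.049] j [ -6.9  25.3 -10.   -0.1 -54.6  79.4]
tool delta [-0.0016  0.0009  0.0027]
```

The width reads 14.6 mm at azimuth 252.4°, so the pads lie on the flat. That is 81° counter-clockwise of front, which is in range. I'll now turn it 81° clockwise while gripped.

Request:
{"api": "apply_moves", "payload": {
  "moves": [
    [[0,0,0],6.7],
    [[0,0,0],6.7],
    [[0,0,0],6.7],
    [[0,0,0],6.7],
    [[0,0,0],6.7]
  ]
}}

```text
time_s: 10.45
tcp_pos: [0.5627, -0.2296, 0.1207]
ee_rot: [[0.624, -0.781, 0.001], [-0.781, -0.624, -0.0], [0.001, -0.001, -1.0]]
wrist_force: [1.6, 1.6, 0.7]
gripper_width: 0.167
gripper_force: 30.1
```

Request:
{"api": "apply_moves", "payload": {
  "moves": [
    [[0,0,0],6.7],
    [[0,0,0],6.7],
    [[0,0,0],6.7],
    [[0,0,0],6.7],
    [[0,0,0],6.7]
  ]
}}

```text
time_s: 10.87
tcp_pos: [0.5624, -0.2303, 0.1207]
ee_rot: [[0.089, -0.996, 0.001], [-0.996, -0.089, -0.001], [0.001, -0.001, -1.0]]
wrist_force: [-0.2, -1.3, -0.6]
gripper_width: 0.167
gripper_force: 30.1
```

Request:
{"api": "apply_moves", "payload": {
  "moves": [
    [[0,0,0],6.7],
    [[0,0,0],6.7],
    [[0,0,0],0],
    [[0,0,0],0]
  ]
}}

```text
time_s: 11.2
tcp_pos: [0.5622, -0.2306, 0.1207]
ee_rot: [[-0.136, -0.991, 0.0], [-0.991, 0.136, -0.001], [0.001, -0.001, -1.0]]
wrist_force: [0.8, -3.0, -0.2]
gripper_width: 0.167
gripper_force: 30.4
```

```bash
python3 d.py .5607 -.2291 .118
```

```text
t 11.2 tcp [ 0.5622 -0.2306  0.1207] az_y 172.2 z [ 5.0e-04 -1.4e-03 -1.0e+00] w 14.56 F [ 0.8  -2.99 -0.17] M [-0.959 -0.131 -0.064] j [ -7.   25.4 -10.    0.1 -54.6  -0.8]
tool delta [-0.0013  0.0017  0.0027]
```

Request:
{"api": "apply_moves", "payload": {
  "moves": [
    [[0,0,0],0.9],
    [[0,0,0],0],
    [[0,0,0],0]
  ]
}}

```text
time_s: 11.45
tcp_pos: [0.5622, -0.2305, 0.1207]
ee_rot: [[-0.153, -0.988, 0.0], [-0.988, 0.153, -0.001], [0.001, -0.0, -1.0]]
wrist_force: [1.2, -5.5, -0.8]
gripper_width: 0.168
gripper_force: 30.2
```

Request:
{"api": "apply_moves", "payload": {
  "moves": [
    [[0,0,0],0],
    [[0,0,0],0],
    [[0,0,0],0],
    [[0,0,0],0],
    [[0,0,-0.02],0]
  ],
  "hand": 0.07
}}

```text
time_s: 11.87
tcp_pos: [0.5592, -0.2283, 0.1366]
ee_rot: [[-0.154, -0.988, -0.009], [-0.988, 0.154, 0.003], [-0.002, 0.009, -1.0]]
wrist_force: [0.4, 0.5, -0.4]
gripper_width: 0.461
gripper_force: 0.0
```

Request:
{"api": "apply_moves", "payload": {
  "moves": [
    [[0,0,-0.04],0],
    [[0,0,-0.04],0],
    [[0,0,-0.04],0],
    [[0,0,0],0]
  ]
}}

```text
time_s: 12.2
tcp_pos: [0.566, -0.2309, 0.2707]
ee_rot: [[-0.152, -0.988, 0.017], [-0.988, 0.152, -0.006], [0.003, -0.018, -1.0]]
wrist_force: [0.9, 0.1, 1.6]
gripper_width: 0.755
gripper_force: 0.0
```

```bash
python3 d.py .52 .19 .25
```

```text
t 12.2 tcp [ 0.566  -0.2309  0.2707] az_y 171.27 z [ 0.017  -0.0058 -0.9998] w 65.71 F [0.9  0.1  1.62] M [-0.078 -0.09  -0.049] j [ -6.9  18.6   2.1   0.2 -72.5  -1.9]
tool delta [-0.4091  0.1097  0.0175]
```

Request:
{"api": "apply_moves", "payload": {
  "moves": [
    [[-0.037,0.01,0],0],
    [[-0.037,0.01,0],0],
    [[-0.037,0.01,0],0],
    [[-0.037,0.01,0],0],
    [[-0.037,0.01,0],0]
  ]
}}

```text
time_s: 12.62
tcp_pos: [0.5403, -0.0372, 0.2604]
ee_rot: [[-0.154, -0.988, -0.0], [-0.988, 0.154, 0.001], [-0.001, 0.0, -1.0]]
wrist_force: [0.5, 0.5, -0.4]
gripper_width: 0.803
gripper_force: 0.0
```

Request:
{"api": "apply_moves", "payload": {
  "moves": [
    [[-0.037,0.01,0],0],
    [[-0.037,0.01,0],0],
    [[-0.037,0.01,0],0],
    [[-0.037,0.01,0],0],
    [[-0.037,0.01,0],0]
  ]
}}

```text
time_s: 13.03
tcp_pos: [0.5192, 0.1534, 0.2606]
ee_rot: [[-0.153, -0.988, -0.0], [-0.988, 0.153, 0.001], [-0.001, 0.0, -1.0]]
wrist_force: [0.7, -0.0, -0.2]
gripper_width: 0.805
gripper_force: 0.0
```

Request:
{"api": "apply_moves", "payload": {
  "moves": [
    [[-0.037,0.01,0],0],
    [[0,0,0],7],
    [[0,0,0],7],
    [[0,0,0],7],
    [[0,0,0],7]
  ]
}}

```text
time_s: 13.45
tcp_pos: [0.5154, 0.1902, 0.2602]
ee_rot: [[-0.603, -0.798, -0.001], [-0.798, 0.603, 0.0], [0.0, 0.001, -1.0]]
wrist_force: [0.5, -0.1, -0.1]
gripper_width: 0.802
gripper_force: 0.0
```

Request:
{"api": "apply_moves", "payload": {
  "moves": [
    [[0,0,0],7],
    [[0,0,0],7],
    [[0,0,0],7],
    [[0,0,0],7],
    [[0,0,0],7]
  ]
}}

```text
time_s: 13.87
tcp_pos: [0.5155, 0.1897, 0.2603]
ee_rot: [[-0.952, -0.306, -0.001], [-0.306, 0.952, 0.0], [0.001, 0.0, -1.0]]
wrist_force: [-0.0, -0.5, 0.1]
gripper_width: 0.804
gripper_force: 0.0
```

Request:
{"api": "apply_moves", "payload": {
  "moves": [
    [[0,0,0],7],
    [[0,0,0],7],
    [[0,0,0],7],
    [[0,0,0],6],
    [[0,0,0],0]
  ]
}}

```text
time_s: 14.28
tcp_pos: [0.5156, 0.1897, 0.2603]
ee_rot: [[-0.988, 0.155, -0.0], [0.155, 0.988, 0.0], [0.001, 0.0, -1.0]]
wrist_force: [0.3, -0.3, 0.1]
gripper_width: 0.805
gripper_force: 0.0
```

```bash
python3 d.py .522 .2 .2; python3 b.py w4 stand collar screw_head
```

```text
t 14.28 tcp [0.5156 0.1897 0.2603] az_y 81.09 z [-5.e-04  2.e-04 -1.e+00] w 70.04 F [ 0.33 -0.28  0.13] M [-0.029 -0.041  0.03 ] j [  37.1   13.2   -6.7   -0.   -70.1 -136. ]
tool delta [-0.0048  0.0112  0.0603]
14.2833 [0.51558086 0.18967722 0.26029716] [[-0.988, 0.155, -0.0], [0.155, 0.988, 0.0], [0.001, 0.0, -1.0]] [  37.1   13.2   -6.7   -0.   -70.1 -136. ]
[0.4466 0.2007 0.4227] [[0.156, 0.955, 0.251], [0.988, -0.151, -0.04], [0.0, 0.254, -0.967]] [[315.9, 0.0, 321.1], [0.0, 315.9, 200.3], [0.0, 0.0, 1.0]]
stand 0.91 [333.1 175. ] [0.524  0.2049 0.    ]
collar 0.66 [336.5 176. ] [0.5238 0.209  0.012 ]
screw_head 0.58 [322.3 162.9] [0.5017 0.1935 0.027 ]
```

View pics/w4.png

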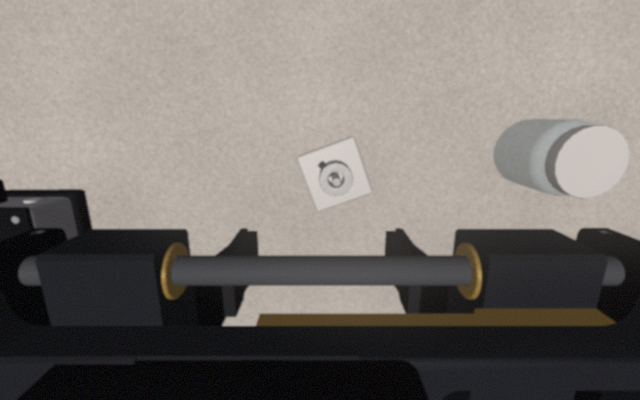

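The wrist view shows the stand plate with corners at about (298,157), (354,138), (371,190) and (318,210). The collar is centred at about (336,178), its dark screw head is at (322,165), and the jar is well to the right. Next I'll work out the centre and the screw direction.

```bash
cat > g.py <<'E'
from h import *
p=imaging.capture("wrist"); im=p["frame"]; g=cv2.cvtColor(im,6)
q=lambda u,z:onz(p,(u[0]/640,u[1]/400),z)[:2]
m=np.zeros_like(g); m[125:222,285:385]=(g[125:222,285:385]>185)*255
m=cv2.morphologyEx(m,cv2.MORPH_OPEN,np.ones((3,3)))
c=max(cv2.findContours(m,0,2)[0],key=cv2.contourArea); B=cv2.boxPoints(cv2.minAreaRect(c))
W=np.array([q(b,.012) for b in B]); print(B.tolist(),"plate centre",W.mean(0)); 
for i in range(2): d=W[i+1]-W[i]; print(np.linalg.norm(d),np.degrees(np.arctan2(d[1],d[0])))
sub=g[155:175,312:332]; ys,xs=np.nonzero(sub<70); print("screw px",xs.mean()+312,ys.mean()+155,len(xs))
s=q((xs.mean()+312,ys.mean()+155),.029); 
L=models.cut_out(p,"collar")[0]; ys,xs=np.nonzero(L["region"]); print("collar",L["confidence"],xs.min(),xs.max(),ys.min(),ys.max())
d=s-W.mean(0); print("screw",s,"dist",np.linalg.norm(d),"az",np.degrees(np.arctan2(d[1],d[0])))
cv2.imwrite("pics/w4c.png",cv2.resize(im[130:215,290:380],None,fx=6,fy=6,interpolation=2))
t=imaging.capture("top"); 
for nm,z in(("stand",0),("collar",.012)):
  print(nm,[np.round(onz(P,models.place_of(P,nm)[0]["at"],z),4) for P in (p,t)])
E
python3 g.py
```

```text
[[297.05633544921875, 156.46334838867188], [352.71417236328125, 137.27099609375], [371.37518310546875, 191.38790893554688], [315.71734619140625, 210.58026123046875]] plate centre [0.5217502  0.20616459]
0.07564887590229777 100.06568944105776
0.07583539651970753 11.827664782966107
screw px nan nan 0
collar 0.59 320 352 160 195
screw [nan nan] dist nan az nang.py:9: RuntimeWarning: Mean of empty slice.
  sub=g[155:175,312:332]; ys,xs=np.nonzero(sub<70); print("screw px",xs.mean()+312,ys.mean()+155,len(xs))
  ret = ret.dtype.type(ret / rcount)
g.py:10: RuntimeWarning: Mean of empty slice.
  s=q((xs.mean()+312,ys.mean()+155),.029);
Traceback (most recent call last):
  File "g.py", line 16, in <module>
    print(nm,[np.round(onz(P,models.place_of(P,nm)[0]["at"],z),4) for P in (p,t)])
                             ~~~~~~~~~~~~~~~~~~~~~^^^
IndexError: list index out of range
```

View pics/w4c.png

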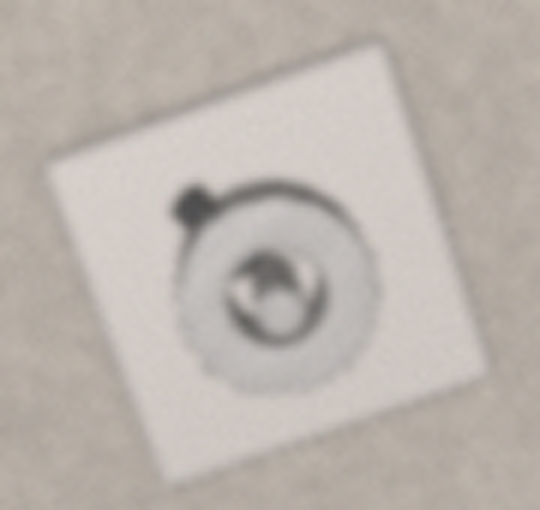

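The crop shows the collar's top ring centred at crop (278,292), which is pixel (336.3,178.7). The screw head is at crop (195,205), which is pixel (322.5,164.2).

```bash
cat > g2.py <<'E'
from h import *
p=imaging.capture("wrist")
q=lambda u,z:onz(p,(u[0]/640,u[1]/400),z)[:2]
C=q((336.3,178.7),.042); S=q((322.5,164.2),.029); e=q((336.3+17,178.7),.042)
d=S-C; print("C",C,"R",np.linalg.norm(e-C),"S",S,np.linalg.norm(d),"az",np.degrees(np.arctan2(d[1],d[0])))
B=[(353,137),(298.3,157),(318,210),(371.2,191.3)]; W=np.array([q(b,.012) for b in B]); print(W.mean(0),[np.linalg.norm(W[i]-W[i-1]) for i in range(4)])
E
python3 g2.py; python3 d.py .5215 .2055 .06
```

```text
C [0.52188277 0.20747879] R 0.020820628837651522 S [0.50352639 0.19327846] 0.023207883208229745 az -142.27478232774885
[0.52197902 0.20730191] [np.float64(0.07584840257951178), np.float64(0.07483072507664396), np.float64(0.0760940859839573), np.float64(0.07570282395303825)]
t 14.73 tcp [0.5159 0.1895 0.2605] az_y 81.19 z [-0.  0. -1.] w 70.16 F [ 0.4   0.18 -0.43] M [-0.056 -0.021  0.007] j [  37.1   13.2   -6.7   -0.   -70.1 -135.9]
tool delta [-0.0031  0.0166  0.2005]
```

Request:
{"api": "apply_moves", "payload": {
  "moves": [
    [[-0.003,0.0185,0.02],0],
    [[0,0,0.03],0],
    [[0,0,0.03],0],
    [[0,0,0],-6.7],
    [[0,0,0],-6.7]
  ]
}}

```text
time_s: 15.15
tcp_pos: [0.5206, 0.2066, 0.1781]
ee_rot: [[-0.996, -0.085, -0.004], [-0.085, 0.996, -0.003], [0.005, -0.003, -1.0]]
wrist_force: [0.4, 0.4, 1.2]
gripper_width: 0.801
gripper_force: 0.0
```

Request:
{"api": "apply_moves", "payload": {
  "moves": [
    [[0,0,0],-6.7],
    [[0,0,0],-6.7],
    [[0,0,0],-6.7],
    [[0,0,0],-6.7],
    [[0,0,0],-6.7]
  ]
}}

```text
time_s: 15.57
tcp_pos: [0.5218, 0.2073, 0.1805]
ee_rot: [[-0.784, -0.621, 0.0], [-0.621, 0.784, -0.0], [-0.0, -0.0, -1.0]]
wrist_force: [0.3, 0.1, 0.6]
gripper_width: 0.803
gripper_force: 0.0
```

Request:
{"api": "apply_moves", "payload": {
  "moves": [
    [[0,0,0],0]
  ]
}}

```text
time_s: 15.65
tcp_pos: [0.5218, 0.2073, 0.1805]
ee_rot: [[-0.786, -0.618, 0.0], [-0.618, 0.786, -0.0], [-0.0, -0.0, -1.0]]
wrist_force: [-0.7, 0.5, -0.0]
gripper_width: 0.805
gripper_force: 0.0
```

```bash
python3 d.py .5219 .2073 .016; python3 b.py w5 collar screw_head; python3 - <<'E'
import cv2
cv2.imwrite("pics/w5c.png",cv2.resize(cv2.imread("pics/w5.png")[60:260,220:420],None,fx=3,fy=3,interpolation=2))
E
```

```text
t 15.65 tcp [0.5218 0.2073 0.1805] az_y 128.19 z [ 0. -0. -1.] w 69.99 F [-0.71  0.48 -0.04] M [ 0.012  0.046 -0.039] j [ 38.2  17.9 -12.2   0.  -59.9 -90. ]
tool delta [-1.000e-04 -0.000e+00  1.645e-01]
15.65 [0.52180912 0.20729718 0.18054545] [[-0.786, -0.618, 0.0], [-0.618, 0.786, -0.0], [-0.0, -0.0, -1.0]] [ 38.2  17.9 -12.2   0.  -59.9 -90. ]
[0.4667 0.1648 0.3429] [[-0.617, 0.761, 0.201], [0.787, 0.597, 0.157], [-0.001, 0.255, -0.967]] [[315.9, 0.0, 321.1], [0.0, 315.9, 200.3], [0.0, 0.0, 1.0]]
collar 0.9 [319.1 187.7] [0.5258 0.2081 0.012 ]
screw_head 0.71 [319.9 162.7] [0.5024 0.191  0.027 ]
```

View pics/w5c.png

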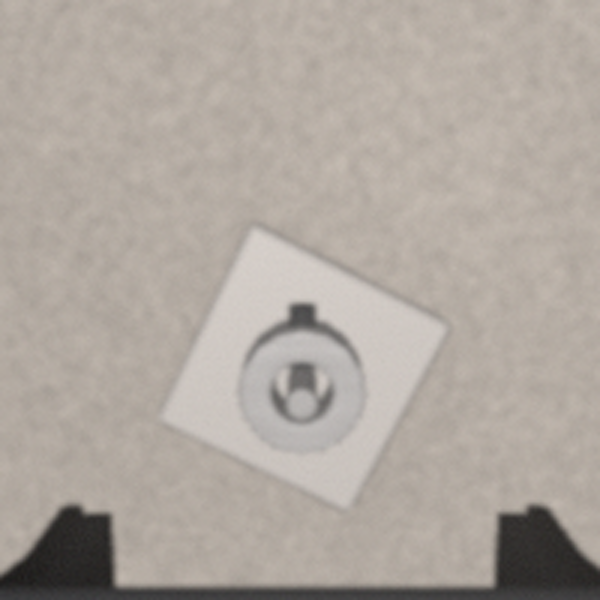

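The close view shows the screw head at crop x 302, exactly in line with the collar's centre at (302,391) and midway between the fingers. The grasp is aligned, so I'll descend.

Request:
{"api": "apply_moves", "payload": {
  "moves": [
    [[0,0,0.03],0],
    [[0,0,0.035],0],
    [[0,0,0.035],0],
    [[0,0,0.03],0],
    [[0,0,0.015],0]
  ]
}}

```text
time_s: 16.22
tcp_pos: [0.5196, 0.2059, 0.0318]
ee_rot: [[-0.789, -0.614, -0.005], [-0.614, 0.789, -0.003], [0.006, 0.001, -1.0]]
wrist_force: [0.2, -0.3, 0.9]
gripper_width: 0.805
gripper_force: 0.0
```

Request:
{"api": "apply_moves", "payload": {
  "moves": [
    [[0,0,0],0],
    [[0,0,0],0]
  ]
}}

```text
time_s: 16.38
tcp_pos: [0.5217, 0.2071, 0.0351]
ee_rot: [[-0.788, -0.616, -0.001], [-0.616, 0.788, -0.001], [0.002, -0.0, -1.0]]
wrist_force: [1.4, -0.1, -0.1]
gripper_width: 0.806
gripper_force: 0.0
```

```bash
python3 d.py .5217 .2073 .0165
```

```text
t 16.38 tcp [0.5217 0.2071 0.0351] az_y 128.01 z [-0.001  -0.0012 -1.    ] w 70.11 F [ 1.37 -0.09 -0.1 ] M [ 0.052  0.05  -0.021] j [ 38.2  27.7 -21.5   0.  -40.9 -90.2]
tool delta [-0.0001  0.0001  0.0186]
```

Request:
{"api": "apply_moves", "payload": {
  "moves": [
    [[0,0,0.01],0],
    [[0,0,0.0085],0],
    [[0,0,0],0]
  ]
}}

```text
time_s: 16.63
tcp_pos: [0.5212, 0.207, 0.0163]
ee_rot: [[-0.788, -0.616, -0.001], [-0.616, 0.788, -0.0], [0.001, 0.0, -1.0]]
wrist_force: [0.1, -0.0, 0.1]
gripper_width: 0.803
gripper_force: 0.0
```

Request:
{"api": "apply_moves", "payload": {
  "moves": [
    [[0,0,0],0],
    [[0,0,0],0],
    [[0,0,0],0],
    [[0,0,0],0],
    [[0,0,0],0]
  ],
  "hand": 0.03
}}

```text
time_s: 17.05
tcp_pos: [0.5219, 0.2074, 0.0174]
ee_rot: [[-0.787, -0.617, 0.001], [-0.617, 0.787, 0.0], [-0.001, -0.0, -1.0]]
wrist_force: [1.0, -1.0, -0.6]
gripper_width: 0.513
gripper_force: 1.0
```

```bash
python3 d.py .5217 .2073 .0165
```

```text
t 17.05 tcp [0.5219 0.2074 0.0174] az_y 128.06 z [ 6.e-04  4.e-04 -1.e+00] w 44.6 F [ 0.95 -1.03 -0.62] M [-0.374 -0.314  0.025] j [ 38.2  29.2 -22.3   0.  -38.5 -90.1]
tool delta [0.0002 0.     0.0009]
```

Request:
{"api": "apply_moves", "payload": {
  "moves": [
    [[0,0,0],0],
    [[0,0,0],0],
    [[0,0,0],0],
    [[0,0,-0.01],0],
    [[0,0,-0.02],0]
  ]
}}

```text
time_s: 17.47
tcp_pos: [0.5197, 0.206, 0.0451]
ee_rot: [[-0.788, -0.616, -0.006], [-0.616, 0.788, -0.004], [0.007, 0.001, -1.0]]
wrist_force: [-0.0, 0.1, -1.6]
gripper_width: 0.479
gripper_force: 30.0
```

Request:
{"api": "apply_moves", "payload": {
  "moves": [
    [[0,0,-0.025],0],
    [[0,0,-0.035],0],
    [[0,0,-0.035],0],
    [[0,0,-0.035],0],
    [[0,0,-0.035],0]
  ]
}}

```text
time_s: 17.88
tcp_pos: [0.521, 0.2068, 0.214]
ee_rot: [[-0.787, -0.616, -0.001], [-0.616, 0.787, -0.0], [0.001, 0.0, -1.0]]
wrist_force: [0.3, 1.5, -1.5]
gripper_width: 0.479
gripper_force: 30.0
```

Request:
{"api": "apply_moves", "payload": {
  "moves": [
    [[0,0,-0.025],0],
    [[0,0,0],0],
    [[0,0,0],0]
  ]
}}

```text
time_s: 18.13
tcp_pos: [0.5218, 0.2076, 0.2388]
ee_rot: [[-0.788, -0.616, 0.002], [-0.616, 0.788, 0.003], [-0.004, 0.001, -1.0]]
wrist_force: [-1.3, 1.2, -2.1]
gripper_width: 0.479
gripper_force: 30.0
```

```bash
python3 d.py .5608 -.2292 .225; python3 b.py w6 collar screw_head; python3 - <<'E'
import cv2
cv2.imwrite("pics/w6c.png",cv2.resize(cv2.imread("pics/w6.png")[200:350,220:420],None,fx=3,fy=3,interpolation=2))
E
```

```text
t 18.13 tcp [0.5218 0.2076 0.2388] az_y 128.04 z [ 0.0024  0.0027 -1.    ] w 41.71 F [-1.31  1.15 -2.14] M [-0.023  0.072 -0.017] j [ 38.2  15.1  -7.3  -0.  -67.4 -90.1]
tool delta [ 0.2385 -0.368   0.0127]
18.1333 [0.52180025 0.20759026 0.23880597] [[-0.788, -0.616, 0.002], [-0.616, 0.788, 0.003], [-0.004, 0.001, -1.0]] [ 38.2  15.1  -7.3  -0.  -67.4 -90.1]
[0.4662 0.1648 0.4009] [[-0.615, 0.762, 0.203], [0.788, 0.594, 0.159], [0.0, 0.258, -0.966]] [[315.9, 0.0, 321.1], [0.0, 315.9, 200.3], [0.0, 0.0, 1.0]]
collar 0.86 [323.7 245.2] [0.5945 0.2693 0.012 ]
screw_head 0.82 [325.9 203.5] [0.5446 0.2334 0.027 ]
```

View pics/w6c.png

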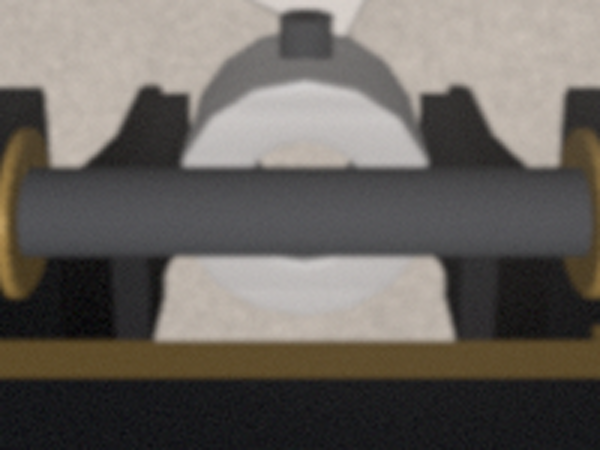

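The collar is gripped square between the pads, with the screw head at crop (306,35) central towards the camera. I'll carry it over the shaft and turn it so the screw faces front.

Request:
{"api": "apply_moves", "payload": {
  "moves": [
    [[0.015,-0.023,0],0],
    [[0.02,-0.031,0],0],
    [[0.02,-0.031,0],0],
    [[0.02,-0.031,0],0],
    [[0.02,-0.031,0],0]
  ]
}}

```text
time_s: 18.7
tcp_pos: [0.5365, 0.0313, 0.2352]
ee_rot: [[-0.787, -0.617, -0.004], [-0.617, 0.787, -0.001], [0.004, 0.001, -1.0]]
wrist_force: [0.3, 0.3, -1.6]
gripper_width: 0.482
gripper_force: 30.0
```

Request:
{"api": "apply_moves", "payload": {
  "moves": [
    [[0.02,-0.031,0],0],
    [[0.02,-0.031,0],0],
    [[0.02,-0.031,0],0],
    [[0.02,-0.031,0],0],
    [[0.02,-0.031,0],0]
  ]
}}

```text
time_s: 19.12
tcp_pos: [0.5533, -0.1524, 0.2351]
ee_rot: [[-0.787, -0.616, -0.004], [-0.616, 0.787, 0.0], [0.003, 0.003, -1.0]]
wrist_force: [1.1, 0.4, -1.5]
gripper_width: 0.483
gripper_force: 30.0
```

Request:
{"api": "apply_moves", "payload": {
  "moves": [
    [[0.02,-0.031,0],0],
    [[0.02,-0.031,0],0],
    [[0,0,0],6.7],
    [[0,0,0],6.7],
    [[0,0,0],6.7]
  ]
}}

```text
time_s: 19.53
tcp_pos: [0.56, -0.2251, 0.2344]
ee_rot: [[-0.954, -0.301, -0.005], [-0.301, 0.954, 0.001], [0.004, 0.002, -1.0]]
wrist_force: [-0.5, 0.1, -1.1]
gripper_width: 0.481
gripper_force: 30.0
```

Request:
{"api": "apply_moves", "payload": {
  "moves": [
    [[0,0,0],6.7],
    [[0,0,0],6.7],
    [[0,0,0],6.7],
    [[0,0,0],6.5],
    [[0,0,0],0]
  ]
}}

```text
time_s: 19.95
tcp_pos: [0.5603, -0.224, 0.2349]
ee_rot: [[-0.988, 0.152, -0.004], [0.152, 0.988, 0.001], [0.004, 0.0, -1.0]]
wrist_force: [0.2, -0.8, -1.4]
gripper_width: 0.479
gripper_force: 30.0
```

```bash
python3 d.py .5608 -.2292 .155
```

```text
t 19.95 tcp [ 0.5603 -0.224   0.2349] az_y 81.24 z [-4.1e-03  9.0e-04 -1.0e+00] w 41.64 F [ 0.2  -0.77 -1.44] M [-0.045  0.04  -0.015] j [ -6.4  19.6  -1.4  -0.  -69.2 -92.3]
tool delta [-0.0017 -0.0051  0.0799]
```

Request:
{"api": "apply_moves", "payload": {
  "moves": [
    [[-0.0015,-0.005,0.01],0],
    [[0,0,0.03],0],
    [[0,0,0.02],0],
    [[0,0,0.01],0],
    [[0,0,0],0]
  ]
}}

```text
time_s: 20.37
tcp_pos: [0.5597, -0.2291, 0.163]
ee_rot: [[-0.989, 0.149, -0.008], [0.149, 0.989, 0.002], [0.008, 0.0, -1.0]]
wrist_force: [-1.2, -0.4, -1.8]
gripper_width: 0.48
gripper_force: 30.0
```

Request:
{"api": "apply_moves", "payload": {
  "moves": [
    [[0,0,0],0]
  ]
}}

```text
time_s: 20.45
tcp_pos: [0.5618, -0.2297, 0.1665]
ee_rot: [[-0.989, 0.149, -0.001], [0.149, 0.989, -0.0], [0.001, -0.001, -1.0]]
wrist_force: [0.6, 0.6, -1.3]
gripper_width: 0.482
gripper_force: 30.0
```

```bash
python3 d.py .5608 -.2292 .155
```

```text
t 20.45 tcp [ 0.5618 -0.2297  0.1665] az_y 81.44 z [-1.4e-03 -5.0e-04 -1.0e+00] w 41.93 F [ 0.59  0.62 -1.34] M [-0.045 -0.041 -0.063] j [ -7.   22.8  -6.8   0.  -60.5 -91.6]
tool delta [0.0011 0.0004 0.0115]
```

Request:
{"api": "apply_moves", "payload": {
  "moves": [
    [[0.001,0.0003,0.002],0],
    [[0,0,0.004],0],
    [[0,0,0.004],0],
    [[0,0,0.003],0],
    [[0,0,0.003],0]
  ]
}}

```text
time_s: 20.87
tcp_pos: [0.5609, -0.2289, 0.151]
ee_rot: [[-0.989, 0.15, 0.0], [0.15, 0.989, -0.0], [-0.0, 0.0, -1.0]]
wrist_force: [0.4, 0.3, -2.3]
gripper_width: 0.479
gripper_force: 30.0
```

```bash
python3 d.py .5608 -.2292 .108
```

```text
t 20.87 tcp [ 0.5609 -0.2289  0.151 ] az_y 81.37 z [ 4.e-04 -0.e+00 -1.e+00] w 41.71 F [ 0.39  0.29 -2.27] M [-0.076 -0.022 -0.012] j [ -6.9  23.5  -8.1  -0.  -58.3 -91.7]
tool delta [ 0.0001 -0.0003  0.043 ]
```

Request:
{"api": "apply_moves", "payload": {
  "moves": [
    [[0,0,0.003],0],
    [[0,0,0.003],0],
    [[0,0,0.003],0]
  ]
}}

```text
time_s: 21.12
tcp_pos: [0.5609, -0.2289, 0.1417]
ee_rot: [[-0.989, 0.15, -0.0], [0.15, 0.989, -0.0], [0.0, -0.0, -1.0]]
wrist_force: [-0.1, 0.2, -0.2]
gripper_width: 0.48
gripper_force: 30.0
```

Request:
{"api": "apply_moves", "payload": {
  "moves": [
    [[0,0,0.003],0],
    [[0,0,0.003],0]
  ]
}}

```text
time_s: 21.28
tcp_pos: [0.5609, -0.2289, 0.1357]
ee_rot: [[-0.989, 0.15, -0.0], [0.15, 0.989, -0.0], [0.0, -0.0, -1.0]]
wrist_force: [-0.1, -0.2, -1.7]
gripper_width: 0.481
gripper_force: 30.0
```

```bash
python3 d.py .5608 -.2292 .108
```

```text
t 21.28 tcp [ 0.5609 -0.2289  0.1357] az_y 81.36 z [-1.e-04 -0.e+00 -1.e+00] w 41.81 F [-0.07 -0.16 -1.75] M [-0.056  0.037 -0.053] j [ -6.9  24.3  -9.2   0.  -56.5 -91.7]
tool delta [ 0.     -0.0003  0.0277]
```

The screw has passed over the flat freely, with no force. I'll continue down to the washer and press.

Request:
{"api": "apply_moves", "payload": {
  "moves": [
    [[0,0,0.004],0],
    [[0,0,0.004],0],
    [[0,0,0.004],0],
    [[0,0,0.004],0]
  ]
}}

```text
time_s: 21.62
tcp_pos: [0.5608, -0.2289, 0.1196]
ee_rot: [[-0.989, 0.15, -0.0], [0.15, 0.989, -0.0], [0.0, -0.0, -1.0]]
wrist_force: [0.3, -0.1, -1.8]
gripper_width: 0.483
gripper_force: 30.0
```

Request:
{"api": "apply_moves", "payload": {
  "moves": [
    [[0,0,0.003],0],
    [[0,0,0.003],0],
    [[0,0,0.003],0],
    [[0,0,0],0]
  ]
}}

```text
time_s: 21.95
tcp_pos: [0.5608, -0.2288, 0.1112]
ee_rot: [[-0.989, 0.15, -0.0], [0.15, 0.989, -0.0], [0.0, -0.0, -1.0]]
wrist_force: [-2.6, 1.2, 3.4]
gripper_width: 0.478
gripper_force: 30.0
```

```bash
python3 d.py .5608 -.2292 .108
```

```text
t 21.95 tcp [ 0.5608 -0.2288  0.1112] az_y 81.37 z [-3.e-04 -1.e-04 -1.e+00] w 41.63 F [-2.64  1.22  3.43] M [ 0.431  0.606 -0.033] j [ -6.9  25.8 -10.8   0.  -53.4 -91.7]
tool delta [-0.     -0.0004  0.0032]
```

Request:
{"api": "apply_moves", "payload": {
  "moves": [
    [[0,0,0.0015],0],
    [[0,0,0.0015],0],
    [[0,0,0],0]
  ]
}}

```text
time_s: 22.2
tcp_pos: [0.5609, -0.229, 0.1084]
ee_rot: [[-0.989, 0.15, 0.0], [0.15, 0.989, -0.0], [-0.0, -0.0, -1.0]]
wrist_force: [-3.2, 2.0, 4.7]
gripper_width: 0.48
gripper_force: 30.0
```

Request:
{"api": "apply_moves", "payload": {
  "moves": [
    [[0,0,0.001],0],
    [[0,0,0],0]
  ]
}}

```text
time_s: 22.37
tcp_pos: [0.561, -0.229, 0.1083]
ee_rot: [[-0.989, 0.15, 0.0], [0.15, 0.989, -0.0], [-0.001, -0.0, -1.0]]
wrist_force: [-4.6, 2.3, 8.0]
gripper_width: 0.477
gripper_force: 30.0
```

Request:
{"api": "apply_moves", "payload": {
  "moves": [
    [[0,0,0.001],0],
    [[0,0,0],0]
  ]
}}

```text
time_s: 22.53
tcp_pos: [0.561, -0.229, 0.1083]
ee_rot: [[-0.989, 0.149, 0.001], [0.149, 0.989, -0.001], [-0.001, -0.001, -1.0]]
wrist_force: [-5.8, 3.3, 12.3]
gripper_width: 0.483
gripper_force: 30.0
```

Request:
{"api": "apply_moves", "payload": {
  "moves": [
    [[0,0,0],0],
    [[0,0,0],0],
    [[0,0,0],0],
    [[0,0,0],0],
    [[0,0,0],0]
  ]
}}

```text
time_s: 22.95
tcp_pos: [0.561, -0.229, 0.1083]
ee_rot: [[-0.989, 0.15, 0.001], [0.15, 0.989, -0.001], [-0.001, -0.001, -1.0]]
wrist_force: [-5.2, 2.1, 12.6]
gripper_width: 0.483
gripper_force: 30.0
```

```bash
python3 - <<'E'
from h import *
p=imaging.capture("wrist")
for t in("collar","screw_head","washer"):
    for d in models.place_of(p,t)[:1]: print(t,round(d["confidence"],2),np.array(d["at"])*[640,400])
print("screw expected",proj(p,np.array([.5609,-.229,.118])+.027*np.array([-.989,.15,0])))
E
python3 d.py .5608 -.2292 .108
```

```text
collar 0.84 [321.088 246.2  ]
screw_head 0.79 [324.928 206.2  ]
t 23.1 tcp [ 0.561  -0.229   0.1083] az_y 81.4 z [ 1.e-03 -7.e-04 -1.e+00] w 41.53 F [-5.38  2.6  11.44] M [ 1.012  1.552 -0.026] j [ -6.9  25.9 -11.1   0.  -52.9 -91.7]
tool delta [ 0.0002 -0.0002  0.0003]Traceback (most recent call last):
  File "<stdin>", line 4, in <module>
ValueError: it knows: collar, grinder, jar, mug, screw_head, screwdriver, shaft_grip, shaft_top, stand
```

```bash
python3 -c "
from station import r
print(r.finish_job())"
```

```text
the job is handed in; nothing more can be done
None
```

The flat was found by feel and turned to the front; the collar was fitted with its screw facing front, pressed down to the hard stop at the expected height, and handed in while still held there with about 12 N.

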